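Put the graphite paddle away in the tilted rack

ROBOT

A 7-joint arm with a two-finger parallel gripper is mounted at the origin on the work surface. World frame = base frame: x ahead of the robot, y to its left, z up, the work surface at z = 0. Lengths are in m, angles in rad, forces in N, time in s.
With the tool pointing down it reaches from about 0.4 to 0.85 m from the base axis. Payload 10.4 kg.
Tool frame: the origin (TCP) lies between the finger pads; the fingertips stand 19 mm ahead of it and the grasp point (between the pads) is the TCP (manip.tips_ahead is the distance from the TCP to the fingertips, in m); z points along the fingers, y is the line along which they close (so a half turn about z gives the same grasp; the last joint's range is limited). The gripper opens to 85 mm and grips with 20 to 120 N. Pads are 22 mm wide; open, the fingers measure 114 mm over their backs; the gripper's body (76 mm by 85 mm) begins 54 mm behind the grasp point. The pads swing forward as they close: fully open they stand 13 mm farther back than shut.
Start: joints at [-1.337, 0.332, -0.065, 1.46, 0.022, 1.35, -0.088], TCP at [0.159, 0.605, 0.25] pointing down, gripper open.
Joint ranges: [-2.6, 2.6], [-0.5, 2.12], [-1.47, 1.34], [0.16, 2.42], [-1.27, 4.41], [0.06, 2.06], [-2.6, 2.6]. Speed limits (rad/s): [2.22, 2.22, 2.79, 2.79, 3.14, 3.14, 3.14].

INTERFACE

Orientations are given as a unit quaternion [x, y, z, w].
In Python, from workcell import manip, viewer gives the robot as it stands.
- The arm moves only by the tool arm_command, never from a script. Its argument "series" is text: rows parted by semicolons, each of 5 numbers parted by spaces: the closure, from 0 (fully open) to 1 (shut), then the shift along the tool's x, y, z normalised to -1 to 1, where 1 is 0.4 m, then the turn about the tool's z normalised to -1 to 1, where 1 is 180 degrees. In form: jaw tx ty tz spin; .... A call has exactly 10 rows; each row shifts and turns the commanded pose from where the row before left it, along the tool's axes as they then stand; what a row does not reach is not made up. A row lasts 1/8 s, in which the tool goes at most 62.5 mm and 10.7 degrees, less where a joint would pass 70% of its speed; a pose out of reach is approached as far as the arm can. A call with a number of a shift or a turn outside -1 to 1 is refused whole. A call with a gripper value outside its range is refused whole. The fingers move at their own pace and stop on an object; "newtons" is the grip in N (left out, the last holds). Time passes only in rows, so rows that do not move let the fingers close, or fill a call up. It gives the time, the measured TCP pose, the force, the opening and the grip force at its end, in the units of the state.
- manip.get_obs(): the state, without advancing time (a new reading comes with each control period).
- viewer.camera(name): name is "scene" or "top"; returns a dict with "pixels" (384x512x3 uint8, red, green, blue), "intrinsics" (3x3 intrinsics, pixels), "extrinsics" (4x4, takes a point from world to camera coordinates). Camera axes: x right, y up, looking along -z (the intrinsics and any distortion apply to the point x, -y, -z); pixel columns grow to the right and rows downward; lengths in m; the calibration is good to about 2 mm. A picture is of the moment at which its call begins. There is no depth.
- manip.hand_in(): hands the job in; it is judged then, once.
The state is a dict: "clock": time; "joint_pos": joint angles; "joint_velocities": joint speeds; "tau": joint torques, N m; "position": TCP position; "ee_rot": TCP orientation; "ft_force": force on the tool from outside, world axes, zero at the start; "torque": the same for the moment, N m; "grip_width": opening from 0.0 (shut) to 1.0 (fully open); "grasp_force": force on a finger pad.
Only numpy, scipy, OpenCV 4.12 (cv2) and the standard library are available. Lean on these libraries where they do the work, as an engineer would, in place of code of your own. Each camera call takes 0.05 s, during which the arm holds its last target. There are 200 camera calls.

TASK

On the glass bench, draw the graphite paddle up out of the wooden tool block and slide its blade edgewise, tip first, into the slot of the tilted rack, handle leaning back out along the slot's slope. Keep hold of it until the blade is fully home on the slot's floor, then let go. Leave the reamer in its hole and the slab, mould and jar standing where they are.

Things in the scene. Friction and masses are not known exactly. Their poses are not given: they have to be found in the camera images.
- paddle: Graphite paddle, 190 mm long, 90 g: black blade 80 long, 50 wide, 6 thick; steel shank 8 in diameter, 20 long; flat pale wood handle 90 long, 24 wide, 14 thick (100 to 190 from the tip). Origin: middle of the blade's tip edge; z from tip to handle, x thickness, y width; same after a half turn about z. Stands tip down in the tool block, leaning a few degrees.
- paddle_tip (a point): Middle of the blade's tip edge (same point as the paddle's origin).
- paddle_grip (a point): Point on the paddle's axis inside the wooden handle, 150 mm from the tip.
- caddy: Wooden tool block fixed to the bench, 60 (x) x 150 (y) x 66 mm high, origin at the centre of its underside, z up. Two upright pockets 60 deep (floors 6 above the bench): a narrow one, 11 (x) x 57 (y), centred at y = -30, holds the paddle; a 15 mm square hole at y = +50 holds the reamer.
- reamer: Slim round reamer, 120 mm long, 12 in diameter, steel with a dark wood top, standing in the square hole of the tool block; stays there. Origin at its lower end, z up.
- cradle: Steel cradle of the rack, fixed on a foot plate (150 x 130 x 8 mm), facing up and to its front, tilted 30 degrees. It carries a wooden block, 92 (x) x 89.5 (y) x 60, whose flat face is this frame's plane z = 0. Origin: in that face, mid cradle, 88 above the bench. z points out of the face, 30 degrees from vertical; x runs up the face's slope; y level across it.
- rack_slot (a point): Nominal slot mouth = cradle origin. The block has one slot cut straight in along cradle -z, 56 long (x, centred at x = 0), 9.5 wide (y), 50 deep, closed floor. The block is clamped anywhere sideways: the true slot's middle lies at cradle y = -10 to +10 mm, and this is not measured: feel for it with the blade, or look. Blade width goes along x, thickness along y.
- slab: Loose black graphite slab lying flat, 70 x 100 x 12 mm; origin at the centre of its underside; leave alone.
- mould: Loose brass mould, round, 60 in diameter at the foot, 55 high; origin at the centre of its underside; leave standing.
- jar: Loose small glass jar with a steel lid, 60 in diameter, 75 high; origin at the centre of its underside; leave standing.
Not all that is in view belongs to the job. Several things look just like the jar: the one meant starts farthest to the robot's left.

How it is judged:
On the way, in this order (a step that is already met when the one before it is completed fails the run):
1. the paddle is held in the fingers, its tip clear above the tool block (z of paddle_tip in the frame of caddy above 0.07 m and contact force between the fingers and paddle above 1 N), for 0.1 s.
2. the blade is fully home in the rack's slot (tip within 7 mm of the floor) while the fingers still hold the paddle (z of paddle_tip in the frame of cradle below -0.043 m and x of paddle_tip in the frame of cradle between -0.012 and 0.012 m and y of paddle_tip in the frame of cradle between -0.02 and 0.02 m and angle between the z axis of paddle and the z axis of cradle, either way round below 0.22 rad and contact force between the fingers and paddle above 1 N), for 0.1 s.
At the end, for the whole second after the job is handed in: Blade in the slot: tip over 43 mm below the face, within 12 mm of its middle along x and 20 mm of y=0, axis within 0.22 rad of the cradle's z; released, at rest. Reamer's foot under 20 mm above the bench in its hole. Slab, mould, jar moved under 30 mm; mould, jar tilted under 0.3 rad (z of paddle_tip in the frame of cradle below -0.043 m and x of paddle_tip in the frame of cradle between -0.012 and 0.012 m and y of paddle_tip in the frame of cradle between -0.02 and 0.02 m and angle between the z axis of paddle and the z axis of cradle, either way round below 0.22 rad and linear speed of paddle below 0.02 m/s and contact force between the fingers and paddle below 0.05 N and distance of each of slab, mould, jar from where it was at the start of the episode below 0.03 m and angle between each of mould, jar's own z axis and vertical below 0.3 rad and z of reamer in the frame of caddy below 0.02 m); the robot touches nothing.
It fails at once if the slab, mould or jar is shifted by 30 mm or more, or the mould or jar tipped over (not (distance of each of slab, mould, jar from where it was at the start of the episode below 0.03 m and angle between each of mould, jar's own z axis and vertical below 0.3 rad)).
It fails at once if the reamer is pulled out of its hole (z of reamer in the frame of caddy above 0.04 m).
It also fails if it takes over 56 s, if anything falls off the work surface, if the arm or the gripper's body presses on something with over 40 N, if the wrist force passes 120 N, or if a joint passes its speed limit or range.

## Working session

There is one attempt and no reset: what is moved stays moved. The work goes in short steps, Python scripts to look and compute and a tool call to move; the robot and the scene stay as the last step left them, time stands still between calls to the robot, and variables do not carry over. Pictures are saved under pics/ and viewed, at most 13 in all, crops included, and the job is handed in when it is done.

Besides the shell and the picture viewer there is one more tool, called after ">>>" in YAML: its name, and indented under it one key for each argument. arm_command: Moves the arm, as the interface text tells. Scaled input: -1 to 1 covers 0.4 m each way for a shift and 180 degrees each way for a turn. Its arguments: {"type":"object","properties":{"series":{"type":"string"},"newtons":{"type":"number"}},"required":["series"]}

```bash
mkdir -p pics; ls; python3 - <<'E'
from workcell import manip, viewer
import cv2, pickle
d={}
for n in("scene","top"):
    c=viewer.camera(n); d[n]=c
    cv2.imwrite(f"pics/{n}0.png",cv2.resize(c["pixels"][:,:,::-1],(800,600),interpolation=cv2.INTER_CUBIC))
    print(n,c["intrinsics"],c["extrinsics"],[k for k in c])
pickle.dump(d,open("c0.pkl","wb"))
print(manip.get_obs())
E
```

```text
pics
scene [[484.48958837   0.         252.87201055]
 [  0.         484.48958837 189.58300948]
 [  0.           0.           1.        ]] [[-0.89655176  0.44293472  0.0019437   0.54052433]
 [-0.24207894 -0.49366154  0.83528203  0.02819281]
 [ 0.37093494  0.74840305  0.54981828 -1.19400945]
 [ 0.          0.          0.          1.        ]] ['pixels', 'intrinsics', 'extrinsics']
top [[356.43450977   0.         253.14845073]
 [  0.         356.43450977 189.56503051]
 [  0.           0.           1.        ]] [[-3.04772052e-03 -9.99992303e-01  2.47077760e-03  9.27486585e-04]
 [ 9.93545287e-01 -2.74787622e-03  1.13402876e-01 -6.03647630e-01]
 [-1.13395214e-01  2.80044971e-03  9.93546015e-01 -7.73391688e-01]
 [ 0.00000000e+00  0.00000000e+00  0.00000000e+00  1.00000000e+00]] ['pixels', 'intrinsics', 'extrinsics']
{'clock': 0.1, 'joint_pos': array([-1.33657142,  0.33277787, -0.06471045,  1.460819  ,  0.02163617,
        1.34989418, -0.08851395]), 'joint_velocities': array([-0.00090189, -0.00149803, -0.00056613, -0.00198085,  0.00167857,
        0.00084496,  0.00093239]), 'tau': array([ 1.70382264e-03, -6.26737332e+01,  4.93036921e-02, -3.92433929e+01,
        1.63287891e-02,  6.74611714e-03,  1.04336507e-05]), 'position': array([0.15868831, 0.60421622, 0.24963306]), 'ee_rot': array([ 1.28048760e-01,  9.91767692e-01, -5.99917873e-04, -3.45229627e-05]), 'ft_force': array([-0.34251934,  0.08395296,  0.10599074]), 'torque': array([-0.03818017,  0.01937547,  0.00858051]), 'grasp_force': 0.0, 'grip_width': 1.0008781298965155}
```

View pics/scene0.png

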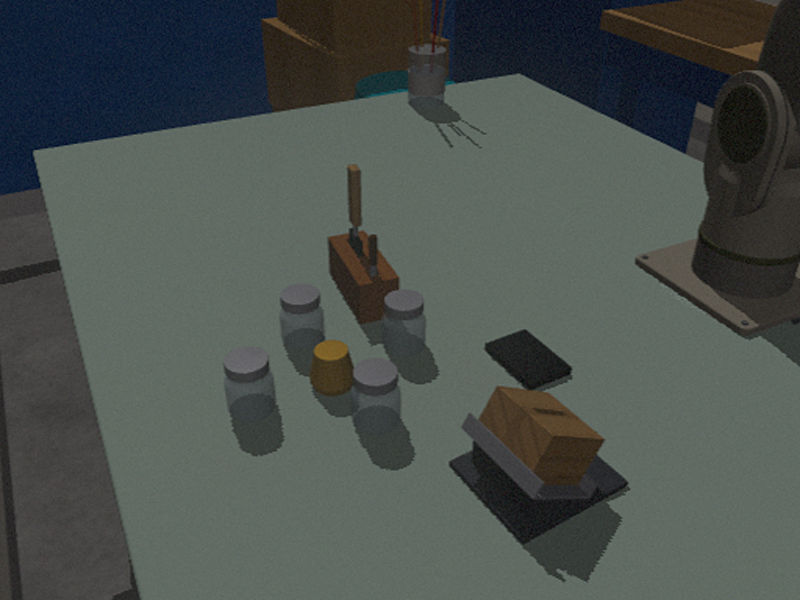

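View pics/top0.png

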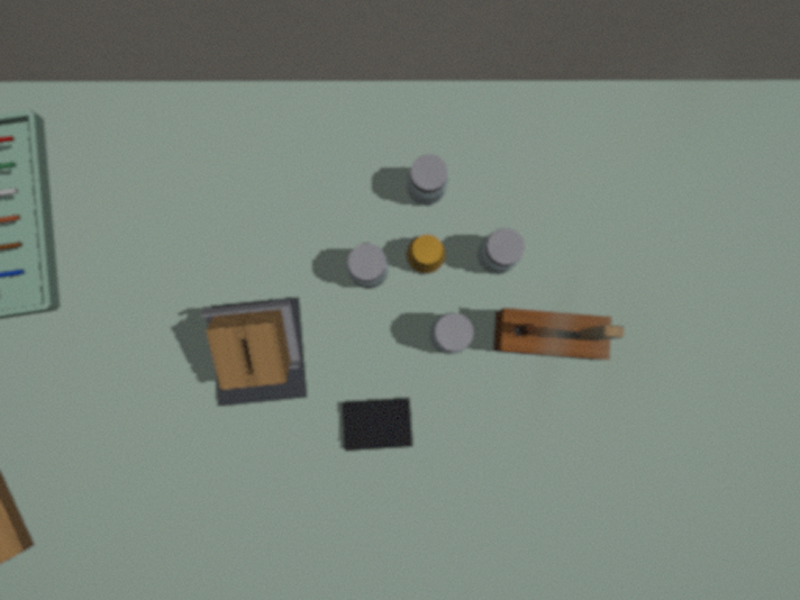

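The scene view shows the paddle in the block (handle at ~(354,195), reamer (373,250)) and the rack block with its slot at (548,412). In the top view the slot is at (247,356) and the handle top at (614,331). I'll zoom in on these.

```bash
cat > h.py <<'E'
import numpy as np, cv2, pickle
def split(c): return c["intrinsics"],c["extrinsics"][:3,:3],c["extrinsics"][:3,3]
def cen(c): K,R,t=split(c); return -R.T@t
def ray(c,uv):
    K,R,t=split(c); u,v=uv
    d=R.T@np.array([(u-K[0,2])/K[0,0],-(v-K[1,2])/K[1,1],-1.]); return d/np.linalg.norm(d)
def proj(c,p):
    K,R,t=split(c); q=R@np.asarray(p)+t
    return np.array([K[0,0]*q[0]/-q[2]+K[0,2],K[1,1]*q[1]/q[2]+K[1,2]])
def onz(c,uv,z): o=cen(c); d=ray(c,uv); return o+d*(z-o[2])/d[2]
def tri(a,ua,b,ub):
    A=[];y=[]
    for c,u in((a,ua),(b,ub)):
        d=ray(c,u); P=np.eye(3)-np.outer(d,d); A.append(P); y.append(P@cen(c))
    p=np.linalg.lstsq(np.vstack(A),np.hstack(y),rcond=None)[0]
    return p,[np.linalg.norm(P@p-q) for P,q in zip(A,y)]
def tile(c,x0,y0,w,h,W,H):
    im=c["pixels"][y0:y0+h,x0:x0+w,::-1].astype(float)/255
    im=(255*im**0.6).astype(np.uint8)
    im=cv2.resize(im,(W,H),interpolation=cv2.INTER_CUBIC); s=W/w
    for x in range(-(-x0//10)*10,x0+w,10):
        X=int((x-x0+.5)*s); cv2.line(im,(X,0),(X,6),(255,255,255),1)
        cv2.putText(im,str(x),(X-9,17),0,.32,(0,255,255),1)
    for y in range(-(-y0//10)*10,y0+h,10):
        Y=int((y-y0+.5)*s); cv2.line(im,(0,Y),(6,Y),(255,255,255),1)
        cv2.putText(im,str(y),(8,Y+4),0,.32,(0,255,255),1)
    return im
E
python3 - <<'E'
from h import *
d=pickle.load(open("c0.pkl","rb")); s,t=d["scene"],d["top"]
print(cen(s),cen(t))
a=np.hstack([tile(s,285,240,120,90,400,300),tile(t,125,185,80,60,400,300)])
b=np.hstack([tile(s,180,100,144,108,400,300),tile(t,310,180,100,75,400,300)])
cv2.imwrite("pics/z1.png",np.vstack([a,b]))
E
```

```text
[0.93433275 0.66810103 0.63188866] [0.51205517 0.00143458 0.83685332]
```

View pics/z1.png

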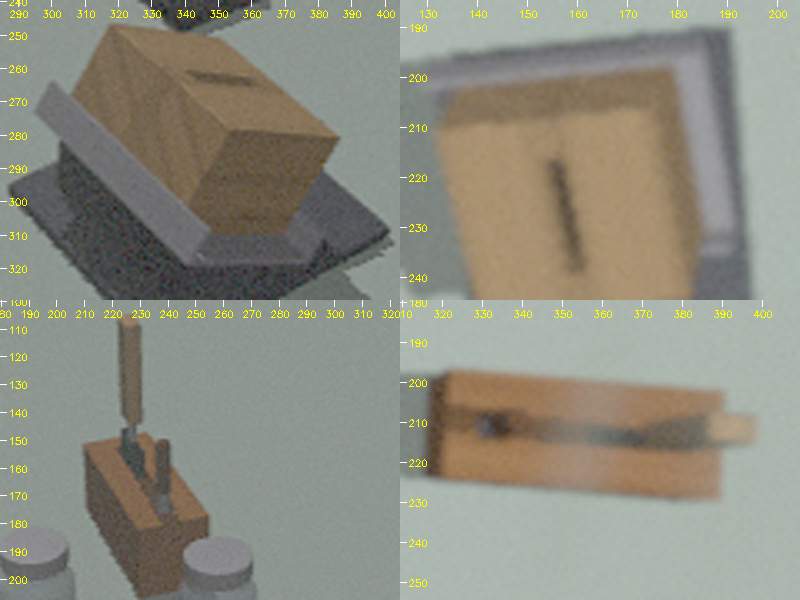

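```bash
python3 - <<'E'
from h import *
d=pickle.load(open("c0.pkl","rb")); s,t=d["scene"],d["top"]
ims={}
for n,c,(x0,y0,w,h) in(("s",s,(285,240,120,90)),("t",t,(120,180,90,85))):
    im=cv2.bilateralFilter(c["pixels"],7,30,3)[y0:y0+h,x0:x0+w].astype(float)
    sat=im[...,0]-im[...,2]
    wood=sat>25
    r=im[...,0][wood]; th,_=cv2.threshold(r.astype(np.uint8).reshape(-1,1),0,255,cv2.THRESH_OTSU)
    print(n,wood.sum(),th,np.percentile(r,[5,25,50,75,95]))
    lit=(wood&(im[...,0]>th)).astype(np.uint8)
    lit=cv2.morphologyEx(lit,cv2.MORPH_CLOSE,np.ones((7,7)))
    cs,_=cv2.findContours(lit,cv2.RETR_EXTERNAL,cv2.CHAIN_APPROX_NONE)
    k=max(cs,key=cv2.contourArea); k=cv2.convexHull(k); q=cv2.approxPolyDP(k,4,True)[:,0]+[x0,y0]
    print(q.tolist())
    T=tile(c,x0,y0,w,h,w*5,h*5)
    cv2.polylines(T,[((q-[x0,y0]+.5)*5).astype(int)],True,(0,0,255),1)
    ims[n]=cv2.resize(T,(400,300 if n=="s" else 378))
    # slot: dark blob within wood
    b=cv2.GaussianBlur(c["pixels"][...,0],(3,3),0).astype(float)
    cx,cy=(350,262) if n=="s" else (157,228)
    R=(12,7) if n=="s" else (7,16)
    p=b[cy-R[1]:cy+R[1]+1,cx-R[0]:cx+R[0]+1]; bg=np.percentile(p,75)
    wgt=np.clip(bg*0.8-p,0,None); yy,xx=np.nonzero(wgt); ww=wgt[yy,xx]
    mx=np.average(xx,weights=ww); my=np.average(yy,weights=ww); C=np.cov(np.stack([xx,yy]),aweights=ww)
    e,v=np.linalg.eigh(C); print("slot",cx-R[0]+mx,cy-R[1]+my,v[:,1],np.sqrt(12*e))
W=np.zeros((400,800,3),np.uint8)
W[:300,:400]=ims["s"]; W[:378,400:]=ims["t"]; cv2.imwrite("pics/z2.png",W)
E
```

```text
s 2515 77.0 [55. 70. 73. 87. 91.]
[[317, 248], [350, 251], [385, 280], [353, 278]]
slot 350.76788321167885 263.4277372262774 [-0.9981022  -0.06157918] [ 4.0406128  18.59287994]
t 2211 106.0 [ 85.  94. 122. 129. 131.]
[[174, 207], [181, 243], [142, 248], [133, 212]]
slot 157.65173228346455 226.95622047244095 [0.21166578 0.97734211] [ 3.68382381 21.17094658]
```

View pics/z2.png

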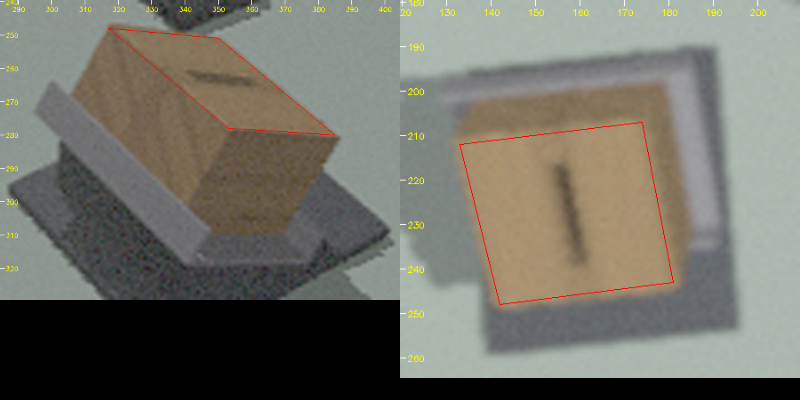

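```bash
python3 - <<'E'
from h import *
d=pickle.load(open("c0.pkl","rb")); s,t=d["scene"],d["top"]
S=dict(pp=(353,278),mp=(385,280),pm=(317.5,247.5),mm=(350,250.5))
T=dict(pp=(132.8,211),mp=(141.5,248.3),pm=(175,206.7),mm=(181.8,243.2))
P={}
for k in S:
    P[k],e=tri(s,S[k],t,T[k]); print(k,P[k].round(4),np.round(e,4))
p,e=tri(s,(350.77,263.43),t,(157.65,226.96));print("slot",p.round(4),np.round(e,4))
c=sum(P.values())/4; print("c",c.round(4))
for a,b in(("pp","mp"),("pm","mm"),("pp","pm"),("mp","mm")): print(a,b,np.linalg.norm(P[a]-P[b]),(P[a]-P[b]).round(4))
x=(P["pp"]+P["pm"]-P["mp"]-P["mm"]);y=P["pp"]+P["mp"]-P["pm"]-P["mm"]
n=np.cross(x,y);n/=np.linalg.norm(n);print("n",n,np.degrees(np.arccos(n[2])),"yaw n",np.degrees(np.arctan2(n[1],n[0])),"yaw y",np.degrees(np.arctan2(y[1],y[0])))
# caddy & handle masks
for nme,cc,(x0,y0,w,h) in(("s",s,(200,95,70,115)),("t",t,(305,190,100,50))):
    im=cv2.bilateralFilter(cc["pixels"],5,25,2)[y0:y0+h,x0:x0+w].astype(float)
    sat=(im[...,0]-im[...,2])/im.sum(2)
    for nm,m in (("pale",(sat>.09)&(sat<.2)&(im[...,0]>70)),("red",sat>.2)):
        m=m.astype(np.uint8);cs,_=cv2.findContours(m,cv2.RETR_EXTERNAL,cv2.CHAIN_APPROX_NONE)
        for k in sorted(cs,key=cv2.contourArea)[-2:]:
            if cv2.contourArea(k)<15: continue
            (cx,cy),wh,an=cv2.minAreaRect(k); print(nme,nm,cv2.contourArea(k),(cx+x0,cy+y0),wh,an,(cv2.boxPoints(((cx,cy),wh,an))+[x0,y0]).round(1).tolist())
    im0=im[::12,::12].astype(int)
    for px in ([(226,130),(224,120),(228,140),(235,170),(230,185),(232,160)] if nme=="s" else [(392,212),(396,213),(350,203),(350,222),(375,212),(386,205)]):
        v=cc["pixels"][px[1],px[0]].astype(int); print(px,v,((v[0]-v[2])/v.sum()).round(2))
E
```

```text
pp [0.552  0.2452 0.1081] [0.0002 0.0002]
mp [0.4751 0.2379 0.0649] [0.0008 0.0008]
pm [0.5609 0.1592 0.1073] [0.0006 0.0006]
mm [0.485  0.1521 0.0667] [0. 0.]
slot [0.5197 0.1989 0.0877] [0.0003 0.0003]
c [0.5183 0.1986 0.0867]
pp mp 0.08853818645118068 [0.0769 0.0073 0.0432]
pm mm 0.08635499609657088 [0.0759 0.0071 0.0406]
pp pm 0.0864474917692555 [-0.0089  0.086   0.0008]
mp mm 0.08638088200720952 [-0.01    0.0858 -0.0018]
n [-0.47656697 -0.04728711  0.87786551] 28.614056655844777 yaw n -174.3334044973215 yaw y 96.28067402354934
s pale 16.0 (225.8000030517578, 107.0999984741211) (4.472135543823242, 4.919349193572998) 63.43495178222656 [[222.6, 106.2], [227.0, 104.0], [229.0, 108.0], [224.6, 110.2]]
s red 108.5 (244.53845977783203, 171.8076934814453) (20.801258087158203, 9.984603881835938) 56.3099365234375 [[234.6, 165.9], [242.9, 160.4], [254.5, 177.7], [246.2, 183.2]]
s red 288.5 (224.0, 166.0) (37.68897247314453, 11.214421272277832) 62.52556610107422 [[210.3, 151.9], [220.3, 146.7], [237.7, 180.1], [227.7, 185.3]]
(226, 130) [63 52 40] 0.15
(224, 120) [52 49 41] 0.08
(228, 140) [58 49 39] 0.13
(235, 170) [56 45 36] 0.15
(230, 185) [52 40 36] 0.12
(232, 160) [77 54 35] 0.25
t pale 143.5 (386.5, 215.5) (27.0, 23.0) 90.0 [[375.0, 202.0], [398.0, 202.0], [398.0, 229.0], [375.0, 229.0]]
t pale 310.0 (356.0644302368164, 213.3324737548828) (20.892580032348633, 34.46198654174805) 21.037513732910156 [[340.1, 225.7], [352.5, 193.5], [372.0, 201.0], [359.6, 233.2]]
t red 240.5 (373.0, 222.5) (11.0, 26.0) 90.0 [[360.0, 217.0], [386.0, 217.0], [386.0, 228.0], [360.0, 228.0]]
t red 769.5 (334.2310371398926, 211.72758865356445) (34.13169860839844, 26.65760040283203) 4.763641834259033 [[316.1, 223.6], [318.3, 197.0], [352.3, 199.9], [350.1, 226.4]]
(392, 212) [142 120  88] 0.15
(396, 213) [134 117  90] 0.13
(350, 203) [116  82  59] 0.22
(350, 222) [122  94  70] 0.18
(375, 212) [61 55 45] 0.1
(386, 205) [113  83  59] 0.21
```

```bash
python3 - <<'E'
from h import *
d=pickle.load(open("c0.pkl","rb")); s,t=d["scene"],d["top"]
q=[(321.2,197.2),(390.7,202.5),(389.7,229.2),(320.5,224.3)]
C=np.array([onz(t,u,.066) for u in q]);print(C.round(4),C.mean(0))
print(np.linalg.norm(C-np.roll(C,-1,0),axis=1))
yd=C[0]+C[3]-C[1]-C[2]; yaw=np.arctan2(-yd[0],yd[1]); print("caddy yaw",np.degrees(yaw))
R=np.array([[np.cos(yaw),-np.sin(yaw)],[np.sin(yaw),np.cos(yaw)]])
c=C.mean(0)[:2]; pk=c+R@[0,-.03]; print("pocket",pk, "reamer",c+R@[0,.05])
p,e=tri(s,(225.8,106),t,(392.5,211.7));print("top",p,e,"in caddy",R.T@(p[:2]-c))
b=onz(s,(227,144),.105);print("handle low",b,R.T@(b[:2]-c))
print(proj(s,[*pk,.066]),proj(s,[*(c+R@[0,.05]),.126]),proj(t,[*(c+R@[0,.05]),.126]))
for n,u in(("a",(428,172)),("b",(503,243)),("c",(367,258)),("d",(454,332))): print(n,onz(t,np.array(u)*.64,.075))
print("mould",onz(t,np.array((427,248))*.64,.055),"slab",onz(t,np.array((377,424))*.64,.012))
E
```

```text
[[ 0.5829 -0.1485  0.066 ]
 [ 0.571  -0.2991  0.066 ]
 [ 0.5134 -0.2943  0.066 ]
 [ 0.5243 -0.1456  0.066 ]] [ 0.5479054 -0.221868   0.066    ]
[0.15106372 0.05776917 0.14909577 0.05866963]
caddy yaw -4.377855178417095
pocket [ 0.54561539 -0.25178047] reamer [ 0.55172208 -0.17201389]
top [ 0.54513682 -0.25101027  0.19692922] [np.float64(0.0008680063836639468), np.float64(0.0008680063836635346)] in caddy [-0.00053597 -0.02926857]
handle low [ 0.54773658 -0.24687344  0.105     ] [ 0.00174043 -0.02494536]
[227.43869092 157.5875704 ] [238.9818968  150.41295243] [339.12875081 209.97406295]
a [ 0.77550802 -0.04711114  0.075     ]
b [ 0.6731584  -0.15059243  0.075     ]
c [0.65245728 0.03873073 0.075     ]
d [ 0.54951739 -0.08048098  0.075     ]
mould [ 0.67040008 -0.04587614  0.055     ] slab [0.41942721 0.02661541 0.012     ]
```

The rack face is tilted about 29° at yaw ≈ 5.8°, with the slot mouth at (0.520, 0.199, 0.088). The paddle stands almost upright at (0.545, -0.251).

The tool can't tilt. I'll grip the handle lightly across its thickness, lean the paddle against the pocket rim so it pivots in the pads to 30°, then insert it along the slope.

>>> arm_command:
  series: "0 -0.1 -0.065 0 0;0 -0.1 -0.065 0 0;0 -0.1 -0.065 0 0;0 -0.1 -0.065 0 0;0 -0.1 -0.065 0 0;0 -0.1 -0.065 0 0;0 -0.1 -0.065 0 0;0 -0.1 -0.065 0 0;0 -0.1 -0.065 0 0;0 -0.1 -0.065 0 0"
  newtons: 20

```text
clock: 1.35
position: [0.4803, 0.2501, 0.2501]
ee_rot: [0.128, 0.992, -0.0, -0.0]
ft_force: [0.7, 0.4, 0.9]
grip_width: 1.0
grasp_force: 0.0
```

```bash
cat > g.py <<'E'
import sys, numpy as np
from scipy.spatial.transform import Rotation as Ro
from workcell import manip
def info(*goal):
    o=manip.get_obs(); R=Ro.from_quat(o["ee_rot"]).as_matrix()
    print("t",round(o["clock"],2),"p",o["position"].round(4),"yaw_y",round(np.degrees(np.arctan2(R[1,1],R[0,1])),2),"tilt",round(np.degrees(np.arccos(-R[2,2])),2),"F",o["ft_force"].round(1),"w",round(o["grip_width"],3),"g",round(o["grasp_force"],1),"j",o["joint_pos"].round(2))
    if goal: print("units to goal",(R.T@(np.array(goal[:3])-o["position"])/.4).round(4))
if __name__=="__main__": info(*map(float,sys.argv[1:]))
E
python3 g.py .545 -.251 .25
```

```text
t 1.35 p [0.4803 0.2501 0.2501] yaw_y 75.3 tilt 0.02 F [0.7 0.4 0.9] w 1.0 g 0.0 j [-0.8   0.14  0.26  1.7  -0.04  1.31  0.78]
units to goal [-4.7450e-01 -1.1707e+00  3.0000e-04]
```

>>> arm_command:
  series: "0 -0.0475 -0.117 0 0;0 -0.0475 -0.117 0 0;0 -0.0475 -0.117 0 0;0 -0.0475 -0.117 0 0;0 -0.0475 -0.117 0 0;0 -0.0475 -0.117 0 0;0 -0.0475 -0.117 0 0;0 -0.0475 -0.117 0 0;0 -0.0475 -0.117 0 0;0 -0.0475 -0.117 0 0"

```text
clock: 2.6
position: [0.5445, -0.2508, 0.25]
ee_rot: [0.128, 0.992, 0.0, -0.0]
ft_force: [1.1, 0.5, -0.2]
grip_width: 1.003
grasp_force: 0.0
```

>>> arm_command:
  series: "0 0 0 0 0.055;0 0 0 0 0.055;0 0 0 0 0.055;0 0 0 0 0.055;0 0 0 0 0.055;0 0 0 0 0.055;0 0 0 0 0.055;0 0 0 0 0.055;0 0 0 0 0.0028;0 0 0 0 0"

```text
clock: 3.85
position: [0.5444, -0.2493, 0.2501]
ee_rot: [0.733, 0.681, -0.0, -0.0]
ft_force: [0.1, -0.1, -0.1]
grip_width: 1.005
grasp_force: 0.0
```

```bash
python3 g.py .545 -.251 .156
```

```text
t 3.85 p [ 0.5444 -0.2493  0.2501] yaw_y -4.2 tilt 0.02 F [ 0.1 -0.1 -0.1] w 1.005 g 0.0 j [-0.35  0.36  0.9   1.57 -0.29  1.35  0.51]
units to goal [-0.0041  0.0018  0.2352]
```

>>> arm_command:
  series: "0 -0.004 0.002 0.04 0;0 0 0 0.04 0;0 0 0 0.04 0;0 0 0 0.04 0;0 0 0 0.04 0;0 0 0 0.035 0;0 0 0 0 0;1 0 0 0 0;1 0 0 0 0;1 0 0 0 0"

```text
clock: 5.1
position: [0.5454, -0.2512, 0.1567]
ee_rot: [0.734, 0.679, 0.0, 0.0]
ft_force: [-0.1, 0.1, -0.2]
grip_width: 0.378
grasp_force: 0.0
```

>>> arm_command:
  series: "1 0 0 0 0;1 0 0 0 0;1 0 0 0 0;1 0 0 0 0;1 0 0 -0.02 0;1 0 0 -0.02 0;1 0 0 -0.02 0;1 0 0 -0.02 0;1 0 0 -0.02 0;1 0 0 -0.02 0"

```text
clock: 6.35
position: [0.5452, -0.2511, 0.2048]
ee_rot: [0.734, 0.679, 0.0, -0.0]
ft_force: [-0.5, -0.0, -1.1]
grip_width: 0.163
grasp_force: 23.4
```

```bash
python3 g.py; python3 - <<'E'
from h import *; from workcell import viewer
s=viewer.camera("scene");t=viewer.camera("top")
pickle.dump((s,t),open("c1.pkl","wb"))
cv2.imwrite("pics/z3.png",np.hstack([tile(s,170,40,120,180,400,600),tile(t,300,160,120,180,400,600)]))
E
```

```text
t 6.35 p [ 0.5452 -0.2511  0.2048] yaw_y -4.42 tilt 0.01 F [-0.5 -0.  -1.1] w 0.163 g 23.4 j [-0.33  0.4   0.88  1.63 -0.32  1.26  0.53]
```

View pics/z3.png

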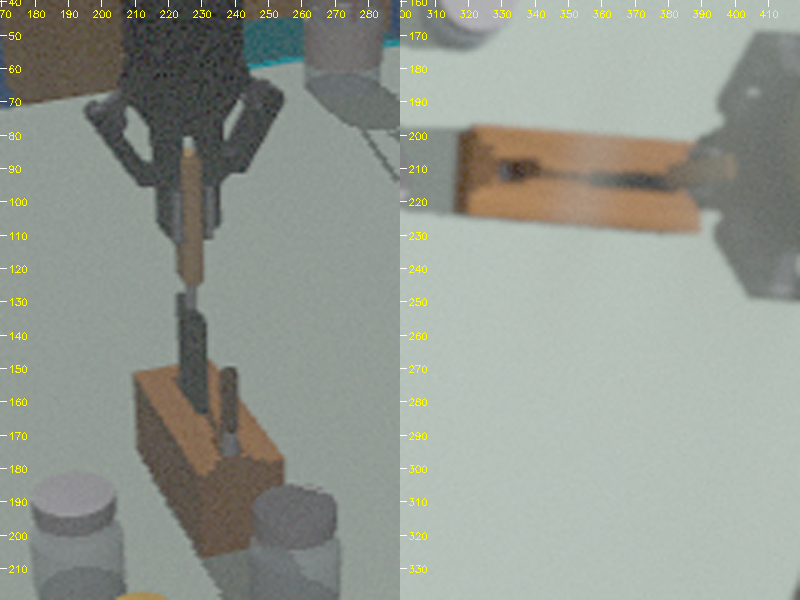

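Gripped cleanly: the opening is 14 mm and the handle is centred at (226,110) in the scene view, with the tip about 12 mm below the rim. Now I'll lean it against the -y rim.

>>> arm_command:
  series: "1 -0.022 0 -0.001 0;1 -0.022 0 -0.001 0;1 -0.022 0 -0.001 0;1 -0.022 0 0.002 0;1 -0.022 0 0.002 0;1 -0.022 0 0.002 0;1 -0.022 0 0.006 0;1 -0.022 0 0.006 0;1 -0.022 0 0.006 0;1 0 0 0 0"
  newtons: 20

```text
clock: 7.7
position: [0.5386, -0.331, 0.1955]
ee_rot: [0.734, 0.679, -0.0, -0.0]
ft_force: [0.2, 0.6, -0.2]
grip_width: 0.163
grasp_force: 22.8
```

```bash
python3 g.py; python3 - <<'E'
from h import *; from workcell import viewer
s=viewer.camera("scene");t=viewer.camera("top")
pickle.dump((s,t),open("c2.pkl","wb"))
cv2.imwrite("pics/z4.png",np.hstack([tile(s,170,40,120,180,400,600),tile(t,300,160,120,180,400,600)]))
E
```

```text
t 7.7 p [ 0.5386 -0.331   0.1955] yaw_y -4.48 tilt 0.05 F [ 0.2  0.6 -0.2] w 0.163 g 22.8 j [-0.15  0.49  0.86  1.55 -0.39  1.28  0.68]
```

View pics/z4.png

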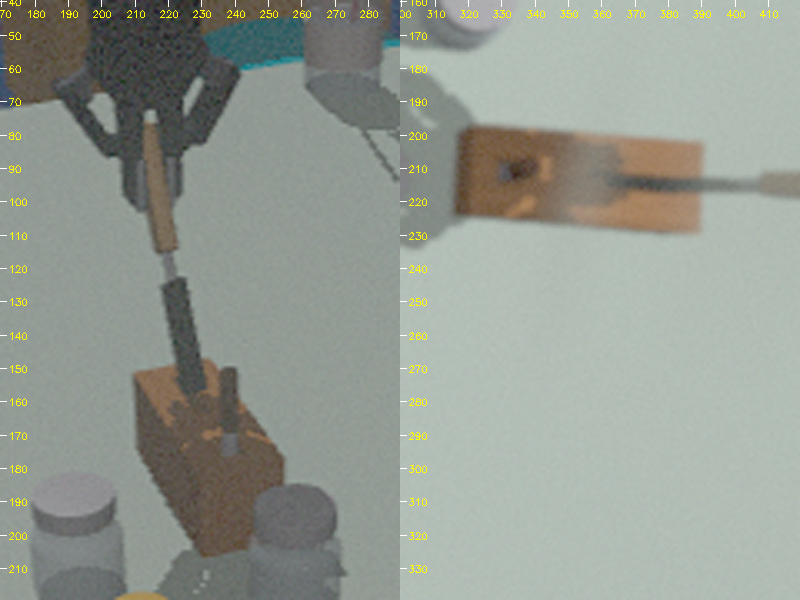

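It pivoted to about 30°: blade from (188,285) to (205,390), in the scene view. Lifting and spinning now.

>>> arm_command:
  series: "1 0 0 -0.02 0;1 0 0 -0.02 0;1 0 0 -0.02 0;1 0 0 -0.02 0;1 0 0 -0.02 0;1 0 0 -0.02 0;1 0 0 -0.02 0;1 0 0 -0.02 0;1 0 0 -0.02 0;1 0 0 -0.01 0"
  newtons: 40

```text
clock: 9.05
position: [0.5391, -0.3302, 0.2725]
ee_rot: [0.734, 0.679, 0.0, 0.0]
ft_force: [0.1, 0.2, -1.4]
grip_width: 0.157
grasp_force: 44.0
```

>>> arm_command:
  series: "1 0 0 0 0.055;1 0 0 0 0.055;1 0 0 0 0.055;1 0 0 0 0.055;1 0 0 0 0.055;1 0 0 0 0.055;1 0 0 0 0.055;1 0 0 0 0.055;1 0 0 0 0.003;1 0 0 0 0"

```text
clock: 10.3
position: [0.539, -0.33, 0.2718]
ee_rot: [0.999, 0.053, -0.0, -0.0]
ft_force: [-0.2, 0.1, -1.3]
grip_width: 0.156
grasp_force: 44.0
```

```bash
python3 g.py .438 .191 .27
```

```text
t 10.3 p [ 0.539  -0.33    0.2718] yaw_y -83.95 tilt 0.01 F [-0.2  0.1 -1.3] w 0.156 g 44.0 j [-0.32  0.58  1.19  1.45 -0.53  1.47 -0.6 ]
units to goal [-0.114  -1.3219  0.0047]
```

>>> arm_command:
  series: "1 -0.011 -0.132 0 0;1 -0.011 -0.132 0 0;1 -0.011 -0.132 0 0;1 -0.011 -0.132 0 0;1 -0.011 -0.132 0 0;1 -0.011 -0.132 0 0;1 -0.011 -0.132 0 0;1 -0.011 -0.132 0 0;1 -0.011 -0.132 0 0;1 -0.011 -0.132 0 0"

```text
clock: 11.55
position: [0.4419, 0.1882, 0.2727]
ee_rot: [0.999, 0.052, 0.0, -0.001]
ft_force: [1.4, -0.1, -0.1]
grip_width: 0.163
grasp_force: 44.0
```

>>> arm_command:
  series: "1 -0.004 0 0 0;1 0 0 0 0;1 0 0 0 0;1 0 0 0.01 0;1 0 0 0.01 0;1 0 0 0.01 0;1 0 0 0 0;1 0 0 0 0;1 0 0 0 0;1 0 0 0 0"

```text
clock: 12.8
position: [0.4407, 0.1866, 0.2604]
ee_rot: [0.999, 0.051, -0.0, -0.0]
ft_force: [0.8, 0.6, -1.1]
grip_width: 0.157
grasp_force: 44.0
```

```bash
python3 g.py .438 .191 .231; python3 - <<'E'
from h import *; from workcell import viewer
s=viewer.camera("scene");t=viewer.camera("top")
pickle.dump((s,t),open("c3.pkl","wb"))
cv2.imwrite("pics/z5.png",np.hstack([tile(s,285,140,120,180,400,600),tile(t,110,140,100,150,400,600)]))
E
```

```text
t 12.8 p [0.4407 0.1866 0.2604] yaw_y -84.17 tilt 0.02 F [ 0.8  0.6 -1.1] w 0.157 g 44.0 j [-1.44 -0.06  0.93  1.86  0.05  1.32 -1.99]
units to goal [-0.0056 -0.0115  0.0734]
```

View pics/z5.png

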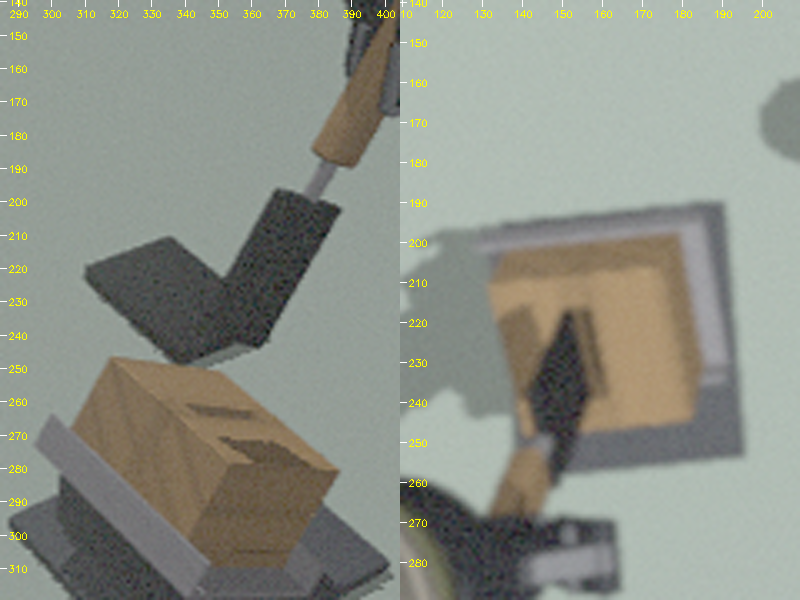

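The scene view shows the blade hanging tip-down over the face: shoulders at (366,196) and (386,202), right tip corner at (363,243). The slab is behind it. Top view: tip edge at ~(154,216). I'll measure the lean in the blade's plane.

```bash
python3 - <<'E'
from h import *; from workcell import manip
from scipy.spatial.transform import Rotation as Ro
s,t=pickle.load(open("c3.pkl","rb")); o=manip.get_obs(); G=o["position"]; R=Ro.from_quat(o["ee_rot"]).as_matrix()
n=-R[:,1]  # +cradle y
x=R[:,0]; P=[]
for u in [(367,196.5),(386,202),(363,243)]:
    c=cen(s); d=ray(s,u); k=((G+.003*n-c)@n)/(d@n); q=c+k*d-G; P.append(np.array([q@x,q[2]])*1000)
A,B,C=P; print(P)
ax=B-C; print("edge BC len",np.linalg.norm(ax),"lean",np.degrees(np.arctan2(-ax[0],ax[1])),"AB",np.linalg.norm(A-B),"AB tilt",np.degrees(np.arctan2(*(A-B)[::-1])))
for ph in (28,30,32):
    a=np.radians(ph);u=np.array([-np.sin(a),np.cos(a)]);v=np.array([np.cos(a),np.sin(a)])
    print(ph,[(p@u,p@v) for p in P])
    U=u[0]*x+np.array([0,0,u[1]]);V=v[0]*x+np.array([0,0,v[1]])
    for nm,w,yv in(("shA",-70,25),("shB",-70,-25),("tipB",-150,-25),("tipA",-150,25)): print(nm,proj(s,G+w/1e3*U+yv/1e3*V+.003*n).round(1),proj(t,G+w/1e3*U+yv/1e3*V).round(1))
E
```

```text
[array([ 65.74423642, -44.16238581]), array([ 19.95909885, -71.25698621]), array([  57.7868989 , -139.41146614])]
edge BC len 77.94854450161979 lean 29.031601008669202 AB 53.20146796360368 AB tilt 30.61607901872604
28 [(np.float64(-69.85812166067784), np.float64(37.315731014020336)), (np.float64(-72.28641378035918), np.float64(-15.830290387998485)), (np.float64(-150.2223241754739), np.float64(-14.426915596413288))]
shA [371.7 197.6] [142.6 240.3]
shB [389.9 201.4] [148.3 264.7]
tipB [366.8 243.3] [157.2 242.3]
tipA [348.2 241.3] [152.4 219.9]
30 [(np.float64(-71.11786621194065), np.float64(34.85498599238417)), (np.float64(-71.68990968300213), np.float64(-18.3434064621775)), (np.float64(-149.62732070117323), np.float64(-19.660810616438134))]
shA [371.  196.9] [142.2 239.3]
shB [388.8 201.7] [148.2 263.2]
tipB [364.7 243.5] [156.8 239.8]
tipA [346.4 240.6] [151.7 217.7]
32 [(np.float64(-72.29096459809169), np.float64(32.35177553931528)), (np.float64(-71.00606247368037), np.float64(-20.834173921167526)), (np.float64(-148.85001938492007), np.float64(-24.870751967242576))]
shA [370.4 196.1] [141.8 238.4]
shB [387.7 201.9] [148.  261.8]
tipB [362.7 243.6] [156.4 237.3]
tipA [344.7 239.8] [151.1 215.6]
```

>>> arm_command:
  series: "1 -0.008 -0.0107 0 0;1 0 0 0.02 0;1 0 0 0.02 0;1 0 0 0.02 0;1 0 0 0.02 0;1 0 0 0.01 0;1 0 0 0 0;1 0 0 0 0;1 0 0 0 0;1 0 0 0 0"

```text
clock: 14.15
position: [0.4371, 0.1906, 0.2244]
ee_rot: [0.999, 0.051, -0.0, -0.0]
ft_force: [0.7, -0.1, -0.1]
grip_width: 0.154
grasp_force: 44.1
```

```bash
python3 g.py .437 .1905 .2245; python3 - <<'E'
from h import *; from workcell import viewer
s=viewer.camera("scene");t=viewer.camera("top")
pickle.dump((s,t),open("c4.pkl","wb"))
cv2.imwrite("pics/z6.png",np.hstack([tile(s,310,200,80,120,400,600),tile(t,125,195,60,90,400,600)]))
E
```

```text
t 14.15 p [0.4371 0.1906 0.2244] yaw_y -84.18 tilt 0.03 F [ 0.7 -0.1 -0.1] w 0.154 g 44.1 j [-1.44 -0.02  0.94  1.91  0.02  1.24 -1.98]
units to goal [-0.0003  0.0002 -0.0001]
```

View pics/z6.png

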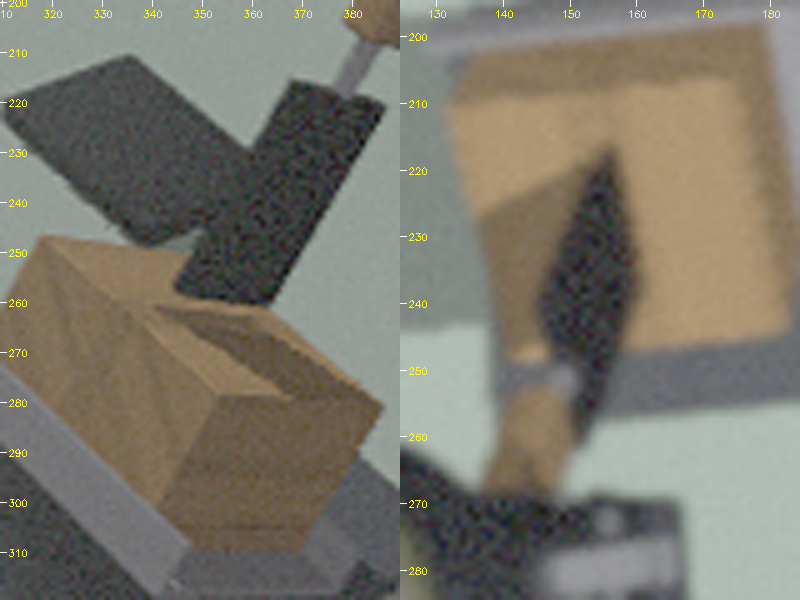

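The two views now show the blade tip clear of the face. Scene tip corners are (343.9,257.5) and (363.1,260.7); the top-view tip edge runs (156,217.3) to (160,236.5). Triangulating the tip against the slot.

```bash
cat > tip.py <<'E'
from h import *; from workcell import manip
from scipy.spatial.transform import Rotation as Ro
s,t=pickle.load(open("c4.pkl","rb")); d0=pickle.load(open("c0.pkl","rb"))
G=np.array([.4371,.1906,.2244]); y=np.radians(5.8); hx=np.array([np.cos(y),np.sin(y),0]);n=np.array([-np.sin(y),np.cos(y),0])
zc=-.5*hx+[0,0,.866]; xc=.866*hx+np.array([0,0,.5])
M,_=tri(d0["scene"],(350.77,263.43),d0["top"],(157.65,226.96))
def tri2(us,ut):
    A=[];b=[]
    for c,u,o in((s,us,.003*n),(t,ut,-.003*n)):
        d=ray(c,u);P=np.eye(3)-np.outer(d,d);A.append(P);b.append(P@(cen(c)-o))
    A=np.vstack(A);b=np.hstack(b);p=np.linalg.lstsq(A,b,rcond=None)[0];return p,np.abs(A@p-b).max()
loc=lambda p:(np.array([(p-M)@xc,(p-M)@n,(p-M)@zc])*1e3).round(1)
TA,e1=tri2((343.9,257.5),(155.8,217.3));TB,e2=tri2((363.1,260.7),(160,236.5))
print("A",loc(TA),e1,"B",loc(TB),e2,"mid",loc((TA+TB)/2),"len",np.linalg.norm(TA-TB),"tilt",np.degrees(np.arcsin((TA-TB)[2]/np.linalg.norm(TA-TB))))
print("nominal from G (30deg)",loc(G-.15*zc), "G",loc(G))
# slot ends predicted vs slot images
for k in(-.028,0,.028): print(k,proj(s,M+k*xc).round(1),proj(t,M+k*xc).round(1))
# slot centre along u for each row in original top
b=d0["top"]["pixels"][...,0].astype(float)
for v in range(216,240,2):
    r=b[v-1:v+2,148:168].mean(0); w=np.clip(np.percentile(r,70)*.85-r,0,None); print(v,(w@np.arange(148,168)/max(w.sum(),1)).round(2),w.sum().round(0),end="; ")
E
python3 tip.py
```

```text
A [28.4 -1.1 10.6] 0.0005811047508440526 B [-19.2   1.1   9.8] 0.0011329680419055466 mid [ 4.6 -0.  10.2] len 0.047623875405219986 tilt 30.943281210957604
nominal from G (30deg) [-3.6  0.1  9.9] G [-3.600e+00  1.000e-01  1.599e+02]
-0.028 [360.8 264.5] [160.3 238.3]
0 [351.  263.4] [157.7 226.8]
0.028 [340.6 262.3] [155.1 215. ]
216 155.7 43.0; 218 155.75 164.0; 220 156.09 189.0; 222 156.6 193.0; 224 157.0 181.0; 226 157.35 182.0; 228 157.88 187.0; 230 158.23 174.0; 232 158.82 172.0; 234 159.02 161.0; 236 159.64 132.0; 238 159.78 103.0;
```

>>> arm_command:
  series: "1 -0.012 0 0.007 0;1 0 0 0 0;1 0.0025 0 0.0043 0;1 0.0025 0 0.0043 0;1 0.0025 0 0.0043 0;1 0.0025 0 0.0043 0;1 0.0025 0 0.0043 0;1 0.0025 0 0.0043 0;1 0.0025 0 0.0043 0;1 0.0025 0 0.0043 0"
  newtons: 30

```text
clock: 15.5
position: [0.4406, 0.1909, 0.2078]
ee_rot: [0.999, 0.051, 0.0, -0.0]
ft_force: [1.3, 0.7, 1.5]
grip_width: 0.16
grasp_force: 44.3
```

```bash
python3 g.py; python3 - <<'E'
from h import *; from workcell import viewer
s=viewer.camera("scene");t=viewer.camera("top")
pickle.dump((s,t),open("c5.pkl","wb"))
cv2.imwrite("pics/z7.png",np.hstack([tile(s,310,200,80,120,400,600),tile(t,125,195,60,90,400,600)]))
E
```

```text
t 15.5 p [0.4406 0.1909 0.2078] yaw_y -84.18 tilt 0.03 F [1.3 0.7 1.5] w 0.16 g 44.3 j [-1.43  0.01  0.95  1.93 -0.01  1.2  -1.94]
```

View pics/z7.png

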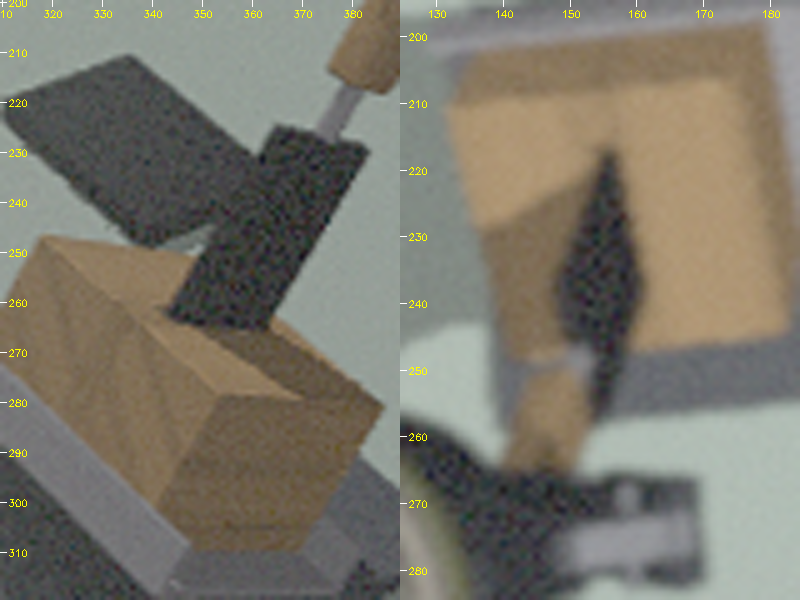

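The blade has entered: the visible length is shorter and the tip outline meets the face at (343.5,264)-(362.5,265), with only about 2 N. Continuing along the slope.

>>> arm_command:
  series: "1 0.0025 0 0.0043 0;1 0.0025 0 0.0043 0;1 0.0025 0 0.0043 0;1 0.0025 0 0.0043 0;1 0.0025 0 0.0043 0;1 0.0025 0 0.0043 0;1 0.0025 0 0.0043 0;1 0.0025 0 0.0043 0;1 0 0 0 0;1 0 0 0 0"

```text
clock: 16.85
position: [0.4481, 0.1916, 0.1937]
ee_rot: [0.999, 0.051, -0.0, 0.0]
ft_force: [3.6, -0.2, -1.2]
grip_width: 0.158
grasp_force: 44.1
```

```bash
python3 g.py
```

```text
t 16.85 p [0.4481 0.1916 0.1937] yaw_y -84.18 tilt 0.03 F [ 3.6 -0.2 -1.2] w 0.158 g 44.1 j [-1.41  0.07  0.96  1.93 -0.06  1.17 -1.9 ]
```

>>> arm_command:
  series: "1 0.005 0 0.0043 0;1 0.0025 0 0.0043 0;1 0.0025 0 0.0043 0;1 0.0025 0 0.0043 0;1 0.0025 0 0.0043 0;1 0.0025 0 0.0043 0;1 0.0025 0 0.0043 0;1 0.0025 0 0.0043 0;1 0.0025 0 0.0043 0;1 0 0 0 0"

```text
clock: 18.1
position: [0.4581, 0.1927, 0.1783]
ee_rot: [0.999, 0.051, -0.0, 0.0]
ft_force: [0.6, 0.1, -1.3]
grip_width: 0.153
grasp_force: 44.1
```

```bash
python3 g.py
```

```text
t 18.1 p [0.4581 0.1927 0.1783] yaw_y -84.18 tilt 0.03 F [ 0.6  0.1 -1.3] w 0.153 g 44.1 j [-1.38  0.13  0.96  1.93 -0.12  1.14 -1.84]
```

>>> arm_command:
  series: "1 0.002 0 0.0033 0;1 0.002 0 0.0033 0;1 0.002 0 0.0033 0;1 0.002 0 0.0033 0;1 0.002 0 0.0033 0;1 0.002 0 0.0033 0;1 0.001 0 0.0017 0;1 0 0 0 0;1 0 0 0 0;1 0 0 0 0"

```text
clock: 19.35
position: [0.4627, 0.1938, 0.1723]
ee_rot: [0.999, 0.051, -0.002, -0.001]
ft_force: [-20.7, -5.4, 42.2]
grip_width: 0.154
grasp_force: 50.2
```

```bash
python3 g.py; python3 - <<'E'
from h import *; from workcell import viewer
s=viewer.camera("scene");t=viewer.camera("top")
pickle.dump((s,t),open("c6.pkl","wb"))
cv2.imwrite("pics/z8.png",np.hstack([tile(s,310,180,80,120,400,600),tile(t,125,195,60,90,400,600)]))
E
```

```text
t 19.35 p [0.4627 0.1938 0.1723] yaw_y -84.16 tilt 0.25 F [-20.7  -5.4  42.2] w 0.154 g 50.2 j [-1.36  0.16  0.96  1.92 -0.15  1.14 -1.81]
```

View pics/z8.png

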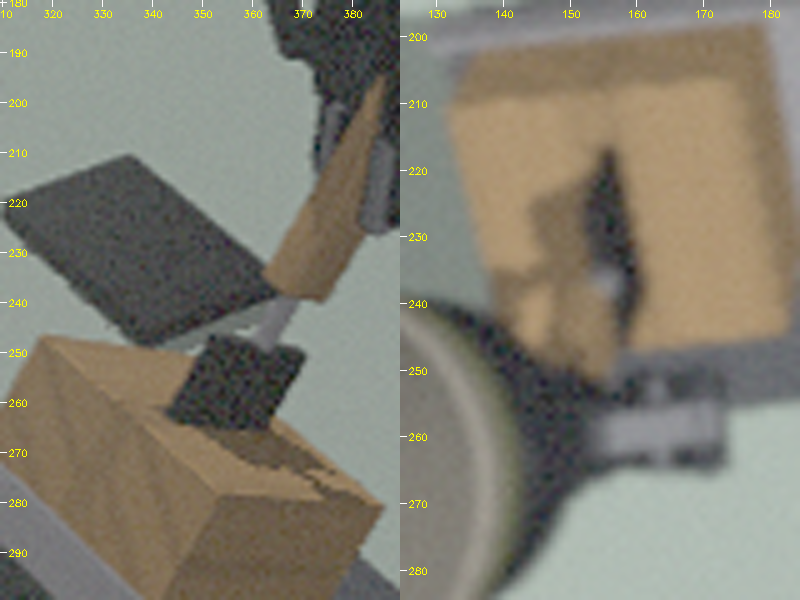

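The axial push of about 47 N lines up with the slope (floor contact), and about 30 mm of blade shows above the face, from (370,250) to (363,265). The blade is home. I'll ease off the load, still gripping, then open.

>>> arm_command:
  series: "1 -0.0008 0 -0.0014 0;1 -0.0008 0 -0.0014 0;1 0 0 0 0;1 0 0 0 0;0.7 0 0 0 0;0.5 0 0 0 0;0 0 0 0 0;0 0 0 0 0;0 0 0 0 0;0 0 0 0 0"

```text
clock: 20.7
position: [0.4626, 0.1932, 0.171]
ee_rot: [0.999, 0.051, -0.0, -0.0]
ft_force: [-0.7, -0.9, -0.3]
grip_width: 1.003
grasp_force: 0.0
```

>>> arm_command:
  series: "0 0 0 0 0;0 0 0 -0.02 0;0 0 0 -0.04 0;0 0 0 -0.05 0;0 0 0 -0.05 0;0 0 0 -0.05 0;0 0 0 -0.05 0;0 0 0 -0.05 0;0 0 0 -0.02 0;0 0 0 0 0"

```text
clock: 21.95
position: [0.4629, 0.1932, 0.3035]
ee_rot: [0.999, 0.051, 0.0, -0.001]
ft_force: [0.8, -0.1, 0.2]
grip_width: 1.001
grasp_force: 0.0
```

```bash
python3 g.py; python3 - <<'E'
from h import *; from workcell import viewer
s=viewer.camera("scene");t=viewer.camera("top")
pickle.dump((s,t),open("c7.pkl","wb"))
cv2.imwrite("pics/z9.png",np.hstack([tile(s,180,100,240,240,400,400),tile(t,100,110,300,300*1,400,400)]))
E
```

```text
t 21.95 p [0.4629 0.1932 0.3035] yaw_y -84.17 tilt 0.06 F [ 0.8 -0.1  0.2] w 1.001 g 0.0 j [-1.43 -0.01  0.96  1.74  0.    1.41 -1.94]
```

View pics/z9.png

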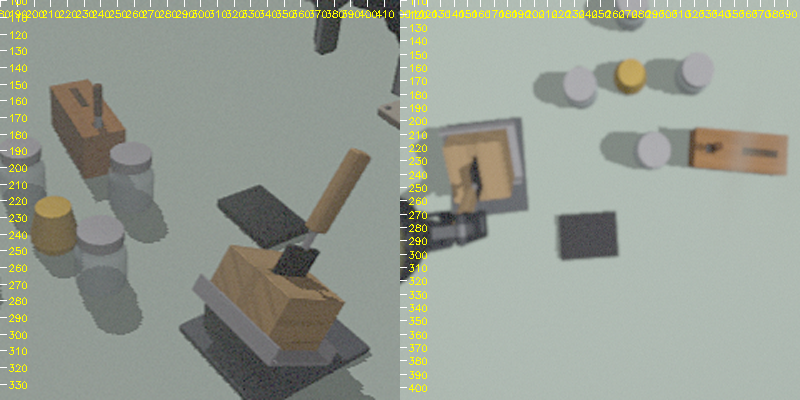

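The paddle sits in the slot with its handle leaning back along the slope (scene tile (290,265) to (355,155)). The reamer, jars, mould and slab look undisturbed, and the gripper is clear. Handing in.

```bash
python3 -c "
from workcell import manip
print(manip.hand_in())"
```

```text
the job is handed in; nothing more can be done
None
```

The paddle is home in the rack's slot and released, the other objects look unmoved in the last pictures, and I handed the job in after about 22 s of the 56 s allowed; the hand-in returned no verdict.

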